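# Pack the drained porcelain dishes head to tail in their tray and cover it

## Robot

A 6-joint arm with a two-finger parallel gripper is mounted at the origin on a cart in front of the work surface, level with it; the furniture and walls round the work are solid. World frame = base frame: x ahead of the robot, y to its left, z up, the work surface at z = 0. Lengths are in m, angles in degrees, forces in N, time in s.
With the tool pointing down it reaches from about 0.3 to 0.875 m from the base axis. Payload 4.2 kg.
Tool frame: the origin (TCP) lies at the centre of the arm's flange, where the gripper is bolted on; the fingertips stand 173 mm ahead of it and the grasp point (between the pads) lies 155 mm ahead of it (bot.tcp_to_tips is the distance from the TCP to the fingertips, in m); z points along the fingers, y is the line along which they close (so a half turn about z gives the same grasp; the last joint's range is limited). The gripper opens to 85 mm and grips with 20 to 120 N. Pads are 22 mm wide; open, the fingers measure 114 mm over their backs; the gripper's body (76 mm by 85 mm) begins 54 mm behind the grasp point. The pads swing forward as they close: fully open they stand 13 mm farther back than shut.
Start: joints at [-68.239, 18.312, 89.639, -0, 72.044, -1.146], TCP at [0.224, -0.53, 0.405] pointing down, gripper open.
Joint ranges: [-177.97, 177.97], [-48.28, 115.42], [12.27, 149.76], [-77.06, 257.06], [2.81, 150.46], [-146.56, 146.56]. Speed limits (degrees/s): [147.25, 147.25, 180, 180, 180, 180].

## Interface

Orientations are given as [roll, pitch, yaw] about the fixed x, y, z axes, in that order (R = Rz(yaw) Ry(pitch) Rx(roll)).
In Python, from workcell import bot gives the robot as it stands. The module is installed in compiled form; this text tells all that it offers. Calls block until the motion is done:
- bot.goto(position, orientation): joint-space move of the TCP to a pose.
- bot.line_to(position, rotation=None, speed=0.15, until_force=None): straight line of the TCP; rotation=None keeps the orientation; speed is the mean speed in m/s. With until_force (N) it stops when the force on the tool has changed by that much, and returns True; else False.
- bot.move_joints(angles): joint-space move.
- bot.set_gripper(opening, force=None): opening from 0.0 (shut) to 1.0 (fully open); force is the grip in N (None keeps the last); returns when the fingers have stopped.
- bot.dwell(seconds).
- bot.solve_ik(position, orientation): joint angles nearest the present ones, or None.
- bot.get_obs(): the state.
- bot.grab_frame(name): name is "scene" or "top" or "wrist"; returns a dict with "pixels" (420x560x3 uint8, red, green, blue), "fovy" (degrees; the focal length in pixels is half the picture's height over the tangent of half this angle, whatever the lens; pixels are square), "cx", "cy" (the principal point, pixels), "R" (3x3) and "t" (3): a world point X has camera coordinates R X + t; the wrist camera has in their place "T_tool_cam" (4x4, takes a point from camera to tool coordinates, whose origin is the TCP and whose axes are the flange's). Camera axes: x right, y down, z forward; pixel columns grow to the right and rows downward; lengths in m; the calibration is good to about 2 mm. A picture is of the moment at which its call begins: read the wrist's pose just before it. There is no depth.
A pose or a line that the arm cannot do raises bot.MotionError and nothing moves.
- bot.hand_in(): hands the job in; it is judged then, once.
The state is a dict: "time": time; "qpos": joint angles; "qvel": joint speeds; "effort": joint torques, N m; "ee_pos": TCP position; "tool_rot": TCP orientation; "force": force on the tool from outside, world axes, zero at the start; "ft_torque": the same for the moment, N m; "width": opening from 0.0 (shut) to 1.0 (fully open); "finger_force": force on a finger pad.
Only numpy, scipy, OpenCV 4.12 (cv2) and the standard library are available. Lean on these libraries where they do the work, as an engineer would, in place of code of your own. Each camera call takes 0.05 s, during which the arm holds its last target. There are 200 camera calls.

## Task

The washed porcelain dishes have drained in the wire rack. Take the clear cover off the long tray and lay it aside on the table, then pack all the dishes from the rack into the tray, going on with the row from the dish that already stands at one end of it (leave that one as it stands): the tray is only long enough if they stand in one row alternately foot down and foot up, so give each dish the opposite way up to its neighbour and tuck them close, the foot of one over the foot of the next, with no empty place in the row. At last put the cover back over the tray, fully down on its ledge all round, and leave the bottle, the little jar and the buffer block where they are.

Things in the scene. Friction and masses are not known exactly. Their poses are not given: they have to be found in the camera images.
- dish_1: White porcelain dish like a top hat: round solid foot 50 mm across, 7 mm thick; on it a cup 26 mm across; 38 mm high in all, 75 g. Origin on its axis at half height; z points from foot to cup mouth. Starts on its side in a rack saddle, axis level along the rack's y, 31 mm above the table, cup to either side. Absent (None) in some runs.
- dish_2: White porcelain dish like a top hat: round solid foot 50 mm across, 7 mm thick; on it a cup 26 mm across; 38 mm high in all, 75 g. Origin on its axis at half height; z points from foot to cup mouth. Starts on its side in a rack saddle, axis level along the rack's y, 31 mm above the table, cup to either side. Absent (None) in some runs.
- dish_3: White porcelain dish like a top hat: round solid foot 50 mm across, 7 mm thick; on it a cup 26 mm across; 38 mm high in all, 75 g. Origin on its axis at half height; z points from foot to cup mouth. Starts on its side in a rack saddle, axis level along the rack's y, 31 mm above the table, cup to either side. Absent (None) in some runs.
- dish_4: White porcelain dish like a top hat: round solid foot 50 mm across, 7 mm thick; on it a cup 26 mm across; 38 mm high in all, 75 g. Origin on its axis at half height; z points from foot to cup mouth. Starts on its side in a rack saddle, axis level along the rack's y, 31 mm above the table, cup to either side. Absent (None) in some runs.
- first_up: Dish like dish_1 (same size, origin, axes), standing foot down on the tray floor. It stands at the +y end of the tray, 84 mm from the tray's middle. Only one of first_up and first_down is there; the other is absent (None).
- first_down: Dish like dish_1 (same size, origin, axes), standing foot up, on its cup's rim. It stands at the +y end of the tray, 84 mm from the tray's middle. Only one of first_up and first_down is there; the other is absent (None).
- tray: Long aluminium tray, fixed, 80 (x) x 248 (y) mm. Origin at the centre of its underside, on the table; y along its length, z up. Walls 3 mm thick, tops 16 mm above the table; outside them the 3 mm thick floor goes on as a ledge 10 mm wide all round, on which the cover stands.
- tray_floor (a point): Centre of the tray's inner floor (222 mm along y, 54 mm wide), 3 mm above the table. The dishes stand on it in one row along y. Neighbours standing different ways up come as close as 38 mm between axes, same way up only 50 mm. A foot-down dish cannot go straight down beside a foot-up one: lower it 52 mm or more away, then slide its foot under.
- cover: Loose clear plastic cover, an open box upside down: 69 (x) x 237 (y) mm outside, 43 mm high, walls 2.5 mm, inside 64 x 232 x 40 mm, 150 g. Origin at the centre of its open underside, z up. Starts in place on the tray. There it surrounds the tray's walls with 2 mm play each side, its origin 3 mm above the tray's, either end first.
- free_place (a point): A point on the bare table top to the left of the rack, with room round it to lay the cover aside, its length along the world x axis (free for 300 mm along x and 100 mm along y).
- cover_fin (a point): Centre of the grey grip fin on the middle of the cover's top, 55 mm above the cover's origin: 12 mm thick along the cover's y, 40 mm wide along x, 24 mm high (43 to 67 mm above the origin).
- rack: Grey drip tray 150 x 160 mm, rim 10 mm high, fixed; origin at the centre of its underside, z up. Four wire saddles at x = +-42, y = +-52.5 mm: a cup lies on two wires along y, 9 mm either side of the dish's axis, tops 21 mm above the table, 21 mm long; the dish's foot hangs free just beyond the wires' ends.
- polish: Bystander: dark red polish bottle with a black cap, 29 mm wide, 85 mm high; origin at the centre of its underside.
- buffer: Bystander: buffer block 26 x 94 x 26 mm lying on the table; origin at the centre of its underside.
- jar: Bystander: small jar with a white lid, 35 mm wide, 30 mm high; origin at the centre of its underside.
Not all that is in view belongs to the job. What is shaped like the dish_1 but purple, red or yellow is not meant.

How it is judged:
By the outcome, as a careful person would: the job done as asked, in the order asked, and still so for the second after the job is handed in, with the robot touching nothing.
Of dish_1, dish_2, dish_3, dish_4 only 3 to 4 are there at a start; the rules pass over those that are not, and their reading is None.
Of first_up, first_down only 1 to 1 are there at a start; the rules pass over those that are not, and their reading is None.
At some moment in a run one of cover may be knocked a few centimetres aside while the robot is not near it.
It also fails if it takes over 208 s, if anything falls off the work surface, if the arm or the gripper's body presses on something with over 40 N, if the wrist force passes 120 N, or if a joint passes its speed limit or range.

## Working session

There is one attempt and no reset: what is moved stays moved. The work goes in short steps, each a Python script; the robot and the scene stay as the last script left them, time stands still between calls to the robot, and variables do not carry over. Pictures are saved under pics/ and viewed, at most 16 in all, crops included, and the job is handed in when it is done.

```bash
mkdir -p pics; python3 - <<'E'
from workcell import bot
import cv2,numpy as np
o=bot.get_obs();print(o['time'],o['ee_pos'],o['tool_rot'],bot.tcp_to_tips)
for n in("scene","top"):
    f=bot.grab_frame(n);cv2.imwrite(f"pics/{n}0.png",f["pixels"][:,:,::-1]);print(n,f["fovy"],f["cx"],f["cy"],np.round(f["R"],3).tolist(),np.round(f["t"],3), 'cam',np.round(-f["R"].T@f["t"],3))
E
```

```text
0.0 [ 0.22375266 -0.5294937   0.40387685] [-1.79898429e+02 -2.17486129e-03  2.29064997e+01] 0.1734
scene 53.8804284152673 286.15652289399685 208.31111583633543 [[-0.891, -0.454, 0.016], [-0.332, 0.627, -0.705], [0.31, -0.633, -0.709]] [0.409 0.187 0.999] cam [0.116 0.701 0.834]
top 42.399765642748854 273.02072887783504 211.22569816685305 [[0.017, -1.0, -0.019], [-0.992, -0.014, -0.124], [0.123, 0.021, -0.992]] [0.007 0.461 1.247] cam [ 0.303 -0.013  1.295]
```

View pics/scene0.png

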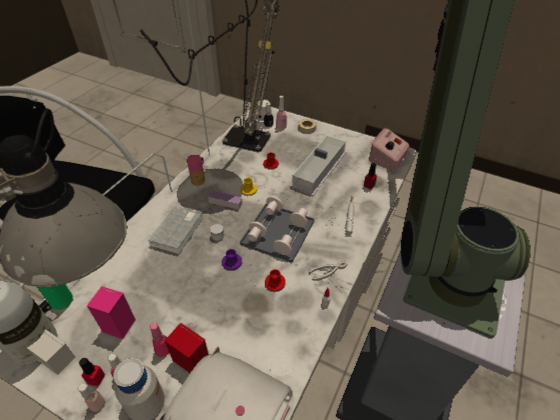

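View pics/top0.png

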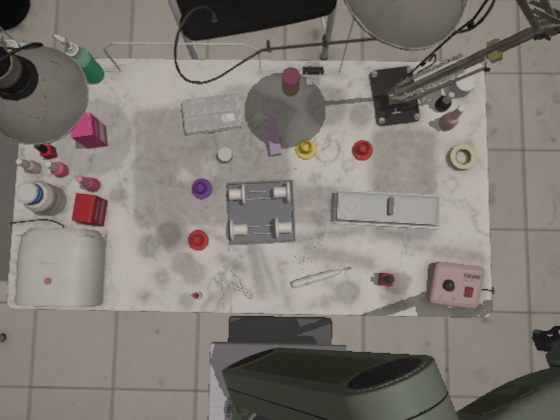

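The top view shows the rack at (260,212) holding 4 dishes, and the covered tray at (386,209) with its fin at (390,206). There is clear table around (150,200), and the decoys are the coloured dishes. Next I'll take wrist views of the rack and tray.

```bash
cat > h.py <<'E'
from workcell import bot
import cv2,numpy as np
from scipy.spatial.transform import Rotation as Ro
def cam(f,pose=None):
    if "R" in f: R,t=np.array(f["R"]),np.array(f["t"])
    else:
        p,r=pose;T=np.eye(4);T[:3,:3]=Ro.from_euler('xyz',r,degrees=True).as_matrix();T[:3,3]=p
        W=np.linalg.inv(T@np.array(f["T_tool_cam"]));R,t=W[:3,:3],W[:3,3]
    F=210/np.tan(np.radians(f["fovy"]/2))
    return R,t,F,f["cx"],f["cy"]
def ray(c,uv,z):
    R,t,F,cx,cy=c;uv=np.atleast_2d(uv).astype(float)
    d=np.c_[(uv[:,0]-cx)/F,(uv[:,1]-cy)/F,np.ones(len(uv))]@R
    o=-R.T@t
    return o+d*((z-o[2])/d[:,2])[:,None]
def proj(c,X):
    R,t,F,cx,cy=c;q=np.atleast_2d(X)@R.T+t
    return q[:,:2]/q[:,2:]*F+[cx,cy]
def snap(name,fn=None):
    o=bot.get_obs();f=bot.grab_frame(name);im=np.ascontiguousarray(f["pixels"][:,:,::-1])
    if fn: cv2.imwrite("pics/"+fn,im)
    return im,cam(f,(o["ee_pos"],o["tool_rot"]))
E
python3 - <<'E'
from h import *
im,c=snap("top")
print("rack corners",ray(c,[[228,182],[293,181],[294,242],[228,242]],.01).round(3).tolist())
print("tray",ray(c,[[335,192],[438,195],[437,227],[333,222]],.046).round(3).tolist(),"fin",ray(c,[[390,206]],.07).round(3))
print("free",ray(c,[[150,200],[112,210],[190,190]],0).round(3).tolist())
f=bot.grab_frame("wrist");print(f["fovy"],np.round(f["T_tool_cam"],3).tolist())
cr=im[165:260,215:455];cv2.imwrite("pics/crop.png",cv2.resize(cr,None,fx=3.2,fy=3.2,interpolation=cv2.INTER_CUBIC))
E
```

```text
rack corners [[0.533, 0.125, 0.01], [0.537, -0.032, 0.01], [0.39, -0.036, 0.01], [0.388, 0.121, 0.01]]
tray [[0.506, -0.129, 0.046], [0.502, -0.368, 0.046], [0.427, -0.364, 0.046], [0.435, -0.125, 0.046]] fin [[ 0.471 -0.252  0.07 ]]
free [[0.487, 0.314, 0.0], [0.462, 0.406, 0.0], [0.513, 0.218, 0.0]]
65.40647770033304 [[-0.0, -0.945, -0.327, 0.084], [1.0, -0.0, 0.0, 0.001], [-0.0, -0.327, 0.945, 0.031], [0.0, 0.0, 0.0, 1.0]]
```

View pics/crop.png

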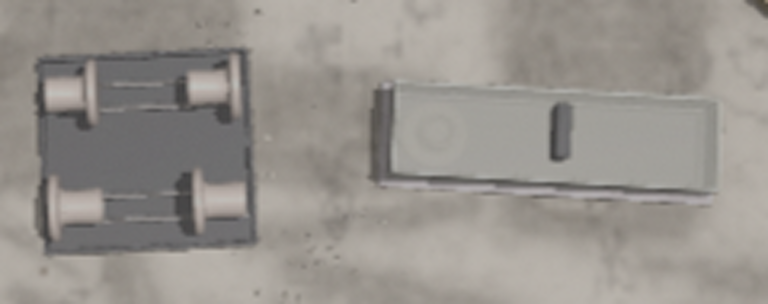

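The crop shows four dishes: A (top left), cup left; B (top right), cup left, foot outward; C (bottom left), foot outward; D (bottom right), cup outward. The ring at (437,132) is the tray's first dish, and the fin is at (561,132). One wrist view can cover both the rack and the tray.

```bash
python3 - <<'E'
from h import *
bot.goto([0.46,-0.11,0.45],[180,0,0]);print(bot.get_obs()["time"],bot.get_obs()["tool_rot"])
im,c=snap("wrist","w1.png");np.save("c1.npy",np.array(c,dtype=object),allow_pickle=True)
E
```

```text
1.9583 [ 1.79980678e+02  7.08230136e-03 -3.89535988e-02]
```

View pics/w1.png

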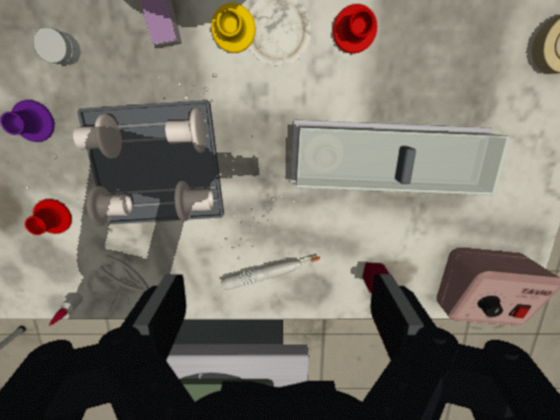

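The wrist view shows the rack at (80–222, 100–222), the tray and cover at (295–507, 123–193), and the dark fin at (405,165). I'll measure the rack and fin with masks in both views, and check where the dishes lie.

```bash
python3 - <<'E'
from h import *
c1=np.load("c1.npy",allow_pickle=True)
w=cv2.imread("pics/w1.png");imt,ct=snap("top")
def comp(m,pt):
    n,l,st,ce=cv2.connectedComponentsWithStats(m.astype(np.uint8))
    best=min(range(1,n),key=lambda i:np.hypot(*(ce[i]-pt)) if st[i,4]>25 else 1e9)
    return np.argwhere(l==best)[:,::-1]
for nm,im,c,box,fp in(("top",imt,ct,(220,175,302,250),(390,206)),("w",w,c1,(70,90,230,230),(405,165))):
    hsv=cv2.cvtColor(im,cv2.COLOR_BGR2HSV);v=hsv[...,2]
    m=np.zeros(v.shape,bool);x0,y0,x1,y1=box;m[y0:y1,x0:x1]=v[y0:y1,x0:x1]<105
    p=comp(m,((x0+x1)/2,(y0+y1)/2));X=ray(c,p,.01)[:,:2]
    print(nm,"rack",len(p),(cv2.minAreaRect((X*1000).astype(np.float32))))
    m=np.zeros(v.shape,bool);m[fp[1]-30:fp[1]+30,fp[0]-25:fp[0]+25]=v[fp[1]-30:fp[1]+30,fp[0]-25:fp[0]+25]<120
    p=comp(m,fp);print(nm,"fin px",len(p),p.min(0),p.max(0),p.mean(0), "at .058:",cv2.minAreaRect((ray(c,p,.07)[:,:2]*1000).astype(np.float32)))
print("cover top w",ray(c1,[[301,128],[507,136],[497,193],[296,183]],.046).round(4).tolist())
a=cv2.resize(w[95:230,65:230],None,fx=3.6,fy=3.6,interpolation=cv2.INTER_CUBIC)
b=cv2.resize(w[110:205,280:520],None,fx=2.6,fy=2.6,interpolation=cv2.INTER_CUBIC)
k=np.zeros((600,800,3),np.uint8);k[:min(340,a.shape[0]),:a.shape[1]]=cv2.resize(a,(a.shape[1],340)) if 0 else a[:340];k[345:345+b.shape[0],:b.shape[1]]=b[:255]
cv2.imwrite("pics/crop2.png",k)
E
```

```text
top rack 2275 ((451.47308349609375, 42.32046127319336), (130.06991577148438, 188.79437255859375), 0.7655476927757263)
top fin px 212 [388 176] [403 235] [395.25 205.5 ] at .058: ((473.19427490234375, -264.05877685546875), (7.714150428771973, 140.291259765625), 77.36175537109375)
w rack 12839 ((457.16290283203125, 49.84375), (200.8465576171875, 165.25082397460938), 89.93092346191406)
w fin px 599 [395 146] [415 183] [404.56594324 164.33555927] at .058: ((473.8466796875, -247.9557647705078), (17.843303680419922, 40.408809661865234), 87.35908508300781)
cover top w [[0.5105, -0.1373, 0.046], [0.5015, -0.368, 0.046], [0.4352, -0.3713, 0.046], [0.4476, -0.1328, 0.046]]
```

View pics/crop2.png

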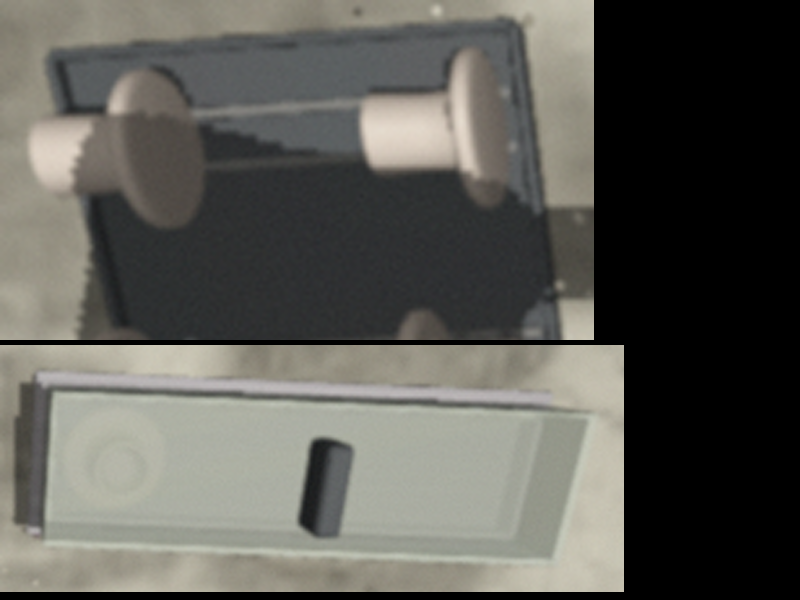

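The rings at crop position (115,455) and (118,465) suggest the first dish stands foot down. I'll recheck that once the cover is off. Now I'll check the rack fit and take off the cover.

```bash
cat >> h.py <<'E'
TIP=.1734
def down(xy,ztip,yaw): return [xy[0],xy[1],ztip+TIP],[180,0,yaw]
E
python3 - <<'E'
from h import *
c1=np.load("c1.npy",allow_pickle=True)
print(ray(c1,[[78.3,109.4],[208,100.6],[219.7,188]],.01).round(4).tolist())
rc=np.array([.462,.0445]);y=np.radians(1.4);R=np.array([[np.cos(y),-np.sin(y)],[np.sin(y),np.cos(y)]])
for n,sx,sy,s in(("A",1,1,1),("B",1,-1,1),("C",-1,1,-1),("D",-1,-1,-1)):
    p=rc+R@[sx*.042,sy*.0525];f=p+R@[0,-s*.0155]
    print(n,p.round(4),"foot px",proj(c1,[[*f,.031]]).round(1),"mouth px",proj(c1,[[*(p+R@[0,s*.019]),.031]]).round(1))
fx=np.array([.474,-.251]);yaw=-2.6
P,O=down(fx,.14,yaw);bot.goto(P,O)
bot.set_gripper(.6,30)
P,O=down(fx,.050,yaw);bot.line_to(P,None,.12)
print("f",bot.get_obs()["force"].round(1))
bot.set_gripper(0,40);o=bot.get_obs();print("w",o["width"],o["force"],o["time"])
P,O=down(fx,.075,yaw);bot.line_to(P,None,.05);o=bot.get_obs();print("lift",o["force"],o["width"])
P,O=down(fx,.20,yaw);bot.line_to(P,None,.2)
q=[bot.solve_ik(*down((.485,.312),.2,w)) for w in(87.4,-92.6)]
print([None if a is None else np.round(a) for a in q],np.round(bot.get_obs()["qpos"]))
im,c=snap("wrist","w2.png");im,c=snap("top","t2.png")
E
```

```text
[[0.5292, 0.1269, 0.01], [0.539, -0.0288, 0.01], [0.4317, -0.0363, 0.01]]
A [0.5027 0.098 ] foot px [[110.6 133.6]] mouth px [[ 81.1 134.3]]
B [ 0.5053 -0.007 ] foot px [[200.9 131.2]] mouth px [[171.2 132. ]]
C [0.4187 0.096 ] foot px [[ 98.8 203. ]] mouth px [[126.4 202.3]]
D [ 0.4213 -0.009 ] foot px [[182.9 200.9]] mouth px [[210.6 200.3]]
f [0.7 1.  0.1]
w 0.12898429631752323 [-0.28450081  0.33775355  4.50465553] 4.6333
lift [-1.00499396  0.30610934 -1.47798448] 0.12528923350791704
[array([32., 20., 92., -0., 68., 34.]), array([  32.,   20.,   92.,    0.,   68., -146.])] [-29.  16.  98.   0.  66.  63.]
```

View pics/t2.png

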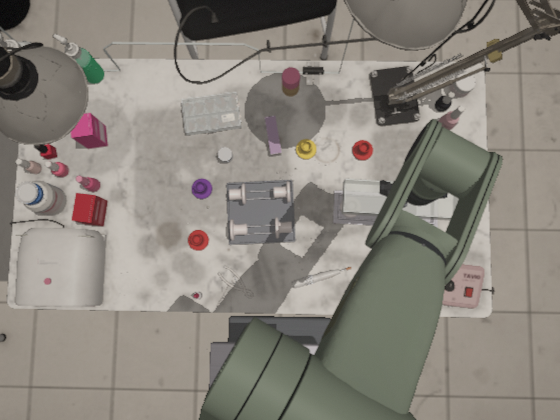

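The cover is lifted and the tray is open. The rack fit is centre (0.460, 0.0445), yaw about 3.6°. Next I'll lay the cover aside and look at the open tray.

```bash
python3 - <<'E'
from h import *
bot.goto(*down((.485,.312),.2,87.4))
P,O=down((.485,.312),.070,87.4);bot.line_to(P,None,.2)
P,O=down((.485,.312),.044,87.4);print(bot.line_to(P,None,.03,until_force=4),bot.get_obs()["ee_pos"][2]-TIP)
bot.set_gripper(.5);P,O=down((.485,.312),.14,87.4);bot.line_to(P,None,.25)
bot.goto([0.46,-0.13,0.42],[180,0,0])
print(bot.get_obs()["time"])
im,c=snap("wrist","w3.png");np.save("c3.npy",np.array(c,dtype=object),allow_pickle=True)
im,c=snap("top","t3.png")
E
```

```text
True 0.04775246451253601
12.2917
```

View pics/w3.png

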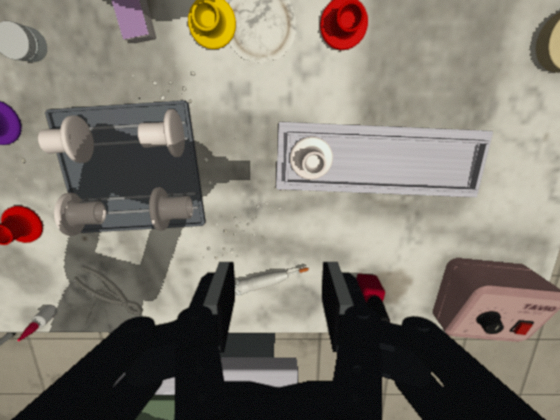

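The open tray's ledge corners are near (279,123), (493,132), (484,195) and (277,189). The first dish stands foot down, with its mouth at about (315,160). I'll refine these with a zoomed crop.

```bash
python3 - <<'E'
from h import *
w=cv2.imread("pics/w3.png")
a=cv2.resize(w[112:204,265:505],None,fx=3.3,fy=3.3,interpolation=cv2.INTER_CUBIC)
b=cv2.resize(w[92:240,35:215],None,fx=1.8,fy=1.8,interpolation=cv2.INTER_CUBIC)
k=np.zeros((580,800,3),np.uint8);k[:a.shape[0],:a.shape[1]]=a;k[308:308+b.shape[0],:b.shape[1]]=b
cv2.imwrite("pics/crop3.png",k)
E
```

```text
(no output)
```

View pics/crop3.png

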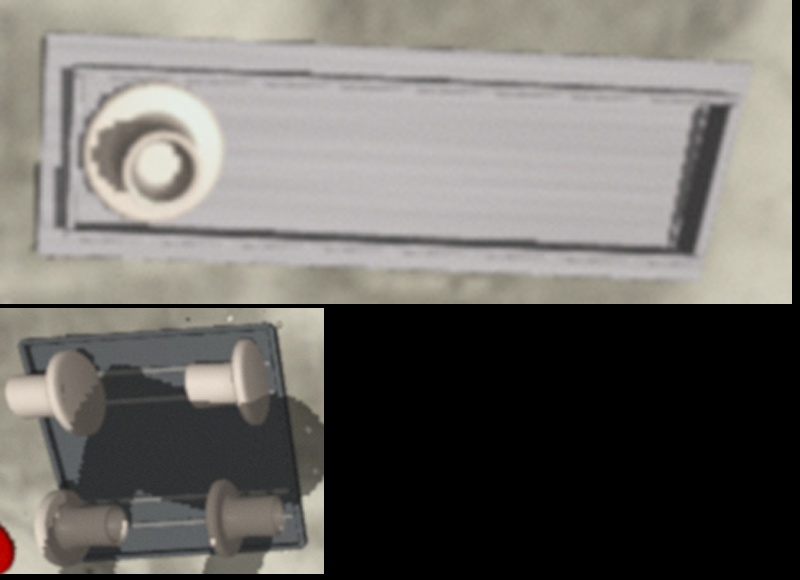

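```bash
python3 - <<'E'
from h import *
c=np.load("c3.npy",allow_pickle=True)
g=lambda L,z:ray(c,np.array(L)/3.3+[265,112],z)
q=g([[46,33],[750,62],[700,278],[36,252]],.003)[:,:2];print(q.round(4).tolist())
print([np.linalg.norm(q[i]-q[(i+1)%4]).round(4) for i in range(4)],q.mean(0))
print("ang",[np.degrees(np.arctan2(-(a-b)[0],(a-b)[1])).round(2) for a,b in((q[0],q[1]),(q[3],q[2]))],[np.degrees(np.arctan2((a-b)[1],(a-b)[0])).round(2) for a,b in((q[0],q[3]),(q[1],q[2]))])
print("first foot",g([[153,152]],.01),"mouth",g([[161,166]],.041))
d=lambda L,z:ray(c,(np.array(L)-[0,308])/1.8+[35,92],z)
r=d([[22,342],[273,324],[304,546]],.01)[:,:2];print("rack",r.round(4).tolist(),"centre",(r[0]+r[2])/2)
print("B mouth/foot",d([[188,385],[250,382]],.031)[:,:2].round(4),"A foot",d([[76,392]],.031)[:,:2].round(4),"D foot/mouth",d([[224,518],[280,515]],.031)[:,:2].round(4),"C foot",d([[60,527]],.031)[:,:2].round(4))
E
```

```text
[[0.5162, -0.1312], [0.5066, -0.3767], [0.4279, -0.375], [0.4377, -0.1277]]
[np.float64(0.2457), np.float64(0.0787), np.float64(0.2475), np.float64(0.0785)] [ 0.47209538 -0.25263216]
ang [np.float64(-2.23), np.float64(-2.26)] [np.float64(-2.59), np.float64(-1.23)]
first foot [[ 0.47613614 -0.16890674  0.01      ]] mouth [[ 0.47719304 -0.16848485  0.041     ]]
rack [[0.5284, 0.1257], [0.539, -0.0298], [0.3934, -0.0381]] centre [0.46087368 0.04382603]
B mouth/foot [[ 0.5048  0.0183]
 [ 0.5066 -0.0188]] A foot [[0.5006 0.0858]] D foot/mouth [[ 0.4211  0.0067]
 [ 0.4231 -0.0294]] C foot [[0.4148 0.1133]]
```

Tray is at (0.4721, -0.2526), yaw -2.25°. The first dish matches at +84 mm and is foot down. The rack is at (0.461, 0.046), yaw 3.5°. Next I'll check IK for the tilted (45°) grasp-and-place poses.

```bash
cat >> h.py <<'E'
def rot2(d): a=np.radians(d);return np.array([[np.cos(a),-np.sin(a)],[np.sin(a),np.cos(a)]])
RC,RY=np.array([.4609,.046]),3.5
TC,TY=np.array([.4721,-.2526]),-2.25
S=.7071
DISH={"A":(1,1,1),"B":(1,-1,1),"C":(-1,1,-1),"D":(-1,-1,-1)} # saddle x,y sign, cup direction along rack y
AX={"up":-.0155,"down":.011}   # grip point on the dish axis; 'up' = to be placed foot up
def pose(P,h,camup,L):
    h=np.array([h[0],h[1],0]);Z=np.array([0,0,1.])
    z=S*(h-Z);x=S*(h+Z) if camup else -S*(h+Z)
    if not camup: pass
    R=np.c_[x,np.cross(z,x),z]
    return list(np.asarray(P)-L*z),list(Ro.from_matrix(R).as_euler('xyz',degrees=True))
def L(mode): return TIP-.009-(.003 if mode=="up" else 0)
def grasp(k,mode,dz=0,sg=1):
    sx,sy,s=DISH[k];zd=rot2(RY)@[0,s];p=RC+rot2(RY)@[sx*.042,sy*.0525]+zd*AX[mode]
    return pose([*p,.031+dz],zd if mode=="up" else -zd,sg>0,L(mode))
def place(yt,mode,dz=0,sg=1):
    p=TC+rot2(TY)@[0,yt];hz=.022+(AX[mode] if mode=="down" else -AX[mode])
    return pose([*p,hz+dz],rot2(TY)@[0,1],sg<0,L(mode))
E
python3 - <<'E'
from h import *
f=lambda a:None if a is None else np.round(a).astype(int).tolist()
for sg in(1,-1):
    for k,m in(("B","up"),("C","up"),("A","down"),("D","down")): print(sg,k,f(bot.solve_ik(*grasp(k,m,.1,sg))),f(bot.solve_ik(*grasp(k,m,0,sg))))
    for m in("up","down"): print(sg,m,[f(bot.solve_ik(*place(y,m,.0,sg))) for y in(45,)and(.045,-.033,-.072)],f(bot.solve_ik(*place(-.033,m,.1,sg))))
E
```

```text
1 B [-26, 29, 105, 40, 76, -50] [-26, 38, 109, 42, 66, -58]
1 C [38, 26, 112, -37, 75, -125] [38, 35, 116, -40, 65, -116]
1 A [33, 30, 103, -39, 77, -131] [33, 38, 106, -42, 68, -123]
1 D [-30, 24, 115, 38, 74, -55] [-30, 34, 119, 41, 63, -65]
1 up [[-43, 40, 100, 33, 76, 120], [-48, 44, 92, 30, 82, 119], [-51, 45, 87, 28, 85, 119]] [-48, 37, 88, 29, 91, 125]
1 down [[-44, 41, 100, 33, 76, 120], [-48, 44, 92, 30, 82, 119], [-51, 46, 87, 28, 85, 119]] [-48, 37, 88, 29, 91, 124]
-1 B [-26, 29, 105, 40, 76, 130] [-26, 38, 109, 42, 66, 122]
-1 C [38, 26, 112, -37, 75, 55] [38, 35, 116, -40, 65, 64]
-1 A [33, 30, 103, -39, 77, 49] [33, 38, 106, -42, 68, 57]
-1 D [-30, 24, 115, 38, 74, 125] [-30, 34, 119, 41, 63, 115]
-1 up [[-43, 40, 100, 33, 76, -60], [-48, 44, 92, 30, 82, -61], [-51, 45, 87, 28, 85, -61]] [-48, 37, 88, 29, 91, -55]
-1 down [[-44, 41, 100, 33, 76, -60], [-48, 44, 92, 30, 82, -61], [-51, 46, 87, 28, 85, -61]] [-48, 37, 88, 29, 91, -56]
```

Every pose is reachable. I'll do the first dish (B, foot up, second place) and check it.

```bash
cat >> h.py <<'E'
def st(t):
    o=bot.get_obs();print(t,"t%.1f"%o["time"],"F",o["force"].round(1),"w%.3f"%o["width"],"ff",np.round(o["finger_force"],1),flush=True);return o
def pick(k,m):
    bot.goto(*grasp(k,m,.10));bot.set_gripper(.86 if m=="up" else .6,50)
    bot.line_to(grasp(k,m)[0],None,.12);st("at "+k)
    bot.set_gripper(0,50);st("closed")
    bot.line_to(grasp(k,m,.02)[0],None,.06);bot.line_to(grasp(k,m,.12)[0],None,.2);st("lifted")
def put(y,m):
    bot.goto(*place(y-(.02 if m=="down" else .006),m,.12));
    if m=="down":
        bot.line_to(place(y-.020,m,.065)[0],None,.2)
        bot.line_to(place(y-.020,m,.017)[0],None,.1) if 0 else None
def putdown(y,m):
    far=.021 if m=="down" else .006; up=.017 if m=="down" else .0012
    bot.goto(*place(y-far,m,.12))
    bot.line_to(place(y-far,m,up+.02)[0],None,.15);bot.line_to(place(y-far,m,up)[0],None,.06,until_force=6)
    h1=bot.line_to(place(y,m,up)[0],None,.04,until_force=6)
    st("slid %s"%h1)
    h2=bot.line_to(place(y,m,-.004)[0],None,.02,until_force=3);o=st("down %s"%h2)
    print("dz",round((o["ee_pos"][2]-place(y,m)[0][2])*1000,1))
    bot.set_gripper(.75 if m=="up" else .42,50);st("open")
    if m=="down":
        z=np.array(Ro.from_euler('xyz',o["tool_rot"],degrees=True).as_matrix()[:,2]);p=bot.get_obs()["ee_pos"]
        bot.line_to(list(p-.05*z),None,.12)
    else:
        z=np.array(Ro.from_euler('xyz',o["tool_rot"],degrees=True).as_matrix()[:,2]);p=bot.get_obs()["ee_pos"]
        bot.line_to(list(p-.05*z),None,.12)
    p=bot.get_obs()["ee_pos"];bot.line_to([p[0],p[1],p[2]+.08],None,.25)
E
python3 - <<'E'
s=open('h.py').read();i=s.index("def put(y");j=s.index("def putdown");s=s[:i]+s[j:]
a=s.index("    if m==\"down\":\n        z=");b=s.index("    else:\n        z=",a)
blk=s[b+len("    else:\n"):];s=s[:a]+blk.replace("        z=","    z=").replace("        bot.line","    bot.line")
open('h.py','w').write(s)
E
tail -8 h.py
python3 - <<'E'
from h import *
pick("B","up");snap("scene","s4.png")
im=cv2.imread("pics/s4.png");cv2.imwrite("pics/s4c.png",cv2.resize(im[120:300,200:420],None,fx=3,fy=3))
E
```

```text
h1=bot.line_to(place(y,m,up)[0],None,.04,until_force=6)
    st("slid %s"%h1)
    h2=bot.line_to(place(y,m,-.004)[0],None,.02,until_force=3);o=st("down %s"%h2)
    print("dz",round((o["ee_pos"][2]-place(y,m)[0][2])*1000,1))
    bot.set_gripper(.75 if m=="up" else .42,50);st("open")
    z=np.array(Ro.from_euler('xyz',o["tool_rot"],degrees=True).as_matrix()[:,2]);p=bot.get_obs()["ee_pos"]
    bot.line_to(list(p-.05*z),None,.12)
    p=bot.get_obs()["ee_pos"];bot.line_to([p[0],p[1],p[2]+.08],None,.25)
at B t15.6 F [ 0.3  0.3 -0. ] w0.859 ff 0.0
closed t16.0 F [-1.4 -1.3  3.5] w0.556 ff 50.9
lifted t17.1 F [-0.8 -0.  -0.7] w0.558 ff 51.4
```

View pics/s4c.png

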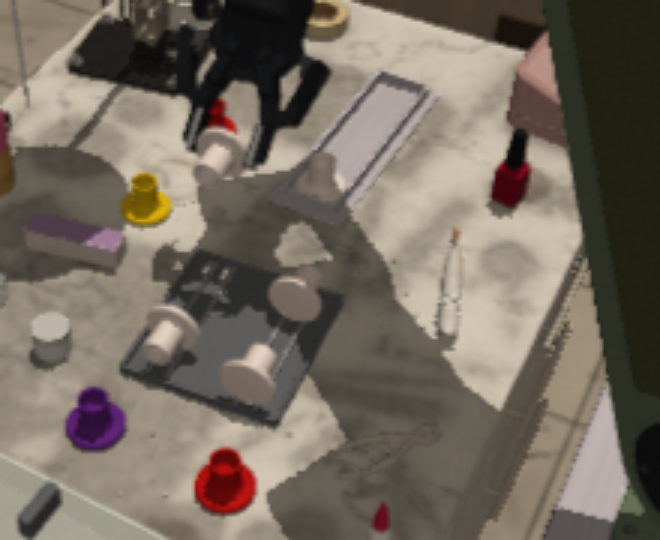

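Dish B is held by its foot, axis level, with about 0.7 N of lift load. Now I'll place it.

```bash
python3 - <<'E'
from h import *
putdown(.045,"up")
snap("scene","s5.png");snap("wrist","w5.png");snap("top","t5.png")
im=cv2.imread("pics/s5.png");a=cv2.resize(im[120:220,270:370],None,fx=5,fy=5)
cv2.imwrite("pics/s5c.png",a);print(bot.get_obs()["time"])
E
```

```text
slid True t21.1 F [-0.6  0.1  0.3] w0.551 ff 51.7
down True t21.4 F [ 0.4 -1.2  3. ] w0.555 ff 52.1
dz 1.7
open t21.7 F [-0.5  0.2  0.5] w0.751 ff 0.0
22.8417
```

View pics/s5c.png

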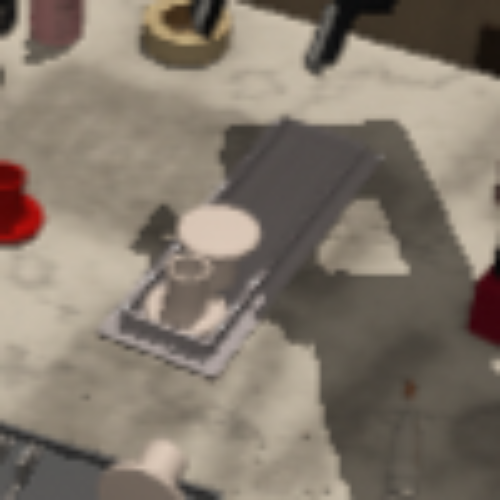

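Dish 2 stands foot up next to the first one, but the slide stopped early. I'll measure its actual spacing from above.

```bash
cat >> h.py <<'E'
def white(im,c,pts,z,r=.03):
    """centre of bright porcelain disc near tray-frame y's, height z -> tray frame mm"""
    out=[]
    for y in pts:
        P=TC+rot2(TY)@[0,y];u=proj(c,[[*P,z]])[0];out.append(u.round(1))
    return out
def look(fn,xy=(.43,-.25)):
    bot.goto([*xy,.36],[180,0,0]);return snap("wrist",fn)
E
python3 - <<'E'
from h import *
im,c=look("w6.png");np.save("c6.npy",np.array(c,dtype=object),allow_pickle=True)
u=proj(c,[[*(TC+rot2(TY)@[0,.05]),.02]])[0].astype(int);print(u,white(im,c,[.084,.045],.041))
x,y=max(u[0]-85,0),max(u[1]-60,0);print(x,y)
cv2.imwrite("pics/w6c.png",cv2.resize(im[y:y+120,x:x+160],None,fx=5,fy=5,interpolation=cv2.INTER_CUBIC))
E
```

```text
[226 141] [array([183.4, 143. ]), array([228.3, 144.8])]
141 81
```

View pics/w6c.png

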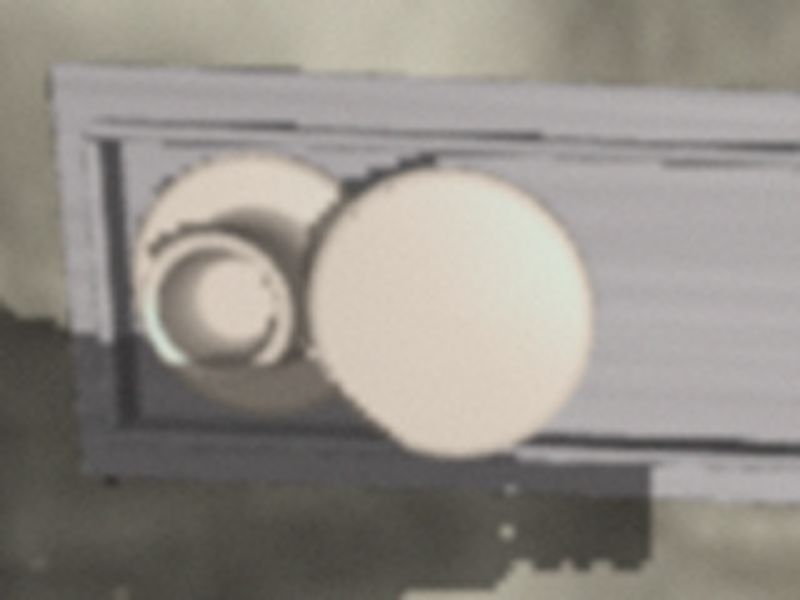

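```bash
python3 - <<'E'
from h import *
c=np.load("c6.npy",allow_pickle=True)
T=lambda uv,z:((rot2(TY).T@(ray(c,uv,z)[0,:2]-TC))*1000).round(1)
g=lambda x,y:[[141+x/5,81+y/5]]
print("ledge cor",T(g(52,66),.003),T(g(82,472),.003),"right ends",T(g(798,93),.003),T(g(798,500),.003))
print("wall inner",T(g(798,150),.016),T(g(798,443),.016),"foot2",T(g(452,313),.041),"mouth1",T(g(222,298),.041),"foot1 left/top",T(g(134,285),.010),T(g(258,150),.010))
E
```

```text
ledge cor [ 38.7 122.1] [-39.2 122.9] right ends [ 39.2 -18. ] [-39.5 -22.7]
wall inner [ 29.4 -17.7] [-24.9 -21. ] foot2 [ 1.1 42.3] mouth1 [ 2.2 82.1] foot1 left/top [ -0.3 107.3] [25.4 82.4]
```

Spacing is about 39.9 mm and the first dish hasn't moved. Next: dish D, foot down, slid under the raised foot.

```bash
python3 - <<'E'
s=open('h.py').read()
s=s.replace("TC,TY=np.array([.4721,-.2526])","TC,TY=np.array([.4726,-.2526])")
s=s.replace('    bot.set_gripper(.75 if','    print("y err",((rot2(TY).T@(o["ee_pos"][:2]-np.array(place(y,m)[0][:2])))*1000).round(1))\n    if abs(o["ee_pos"][2]-place(y,m)[0][2])>.003: raise SystemExit("height")\n    bot.set_gripper(.75 if')
s=s.replace('place(y,m,up)[0],None,.04,until_force=6)','place(y,m,up)[0],None,.04,until_force=8)').replace('up=.017 if m=="down" else .0012','up=.017 if m=="down" else .003')
open('h.py','w').write(s)
E
python3 - <<'E'
from h import *
pick("D","down");putdown(.005,"down")
im,c=look("w7.png");np.save("c7.npy",np.array(c,dtype=object),allow_pickle=True)
u=proj(c,[[*(TC+rot2(TY)@[0,.03]),.02]])[0].astype(int)
x,y=max(u[0]-105,0),max(u[1]-60,0);print(x,y)
cv2.imwrite("pics/w7c.png",cv2.resize(im[y:y+120,x:x+160],None,fx=5,fy=5,interpolation=cv2.INTER_CUBIC))
E
```

```text
at D t27.0 F [ 0.2 -0.8  0.8] w0.602 ff 0.0
closed t27.3 F [-2.  -2.4  3.1] w0.282 ff 49.3
lifted t28.5 F [ 0.2  0.  -0.8] w0.281 ff 49.2
slid False t33.0 F [-0.  -0.1  0.4] w0.280 ff 49.1
down True t33.7 F [ 0.4 -1.1  3. ] w0.282 ff 49.5
dz 1.3
y err [0. 0.]
open t34.0 F [ 0.3 -0.4 -0.4] w0.417 ff 0.0
142 81
```

View pics/w7c.png

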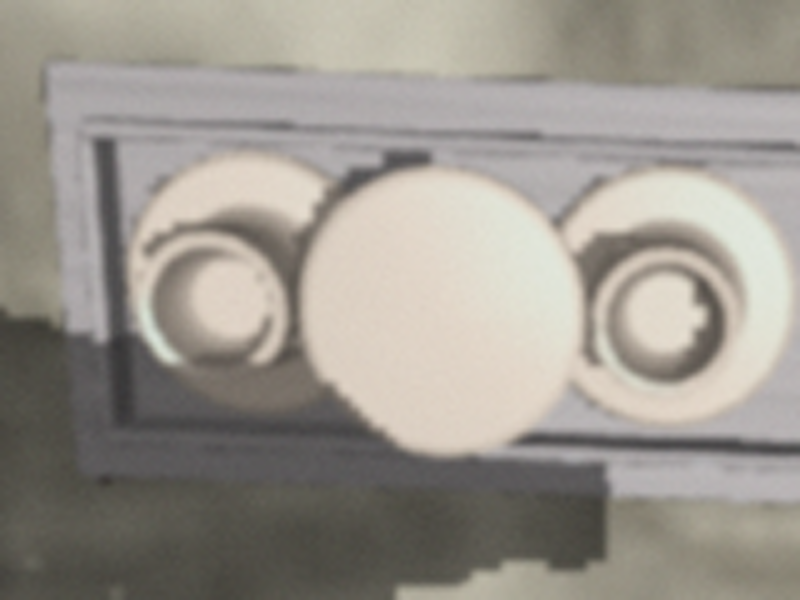

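Three dishes stand in a row at about 39.1 mm spacing (crop x = 217, 443, 668). Continuing with C (foot up) and A (foot down).

```bash
python3 - <<'E'
from h import *
pick("C","up");putdown(-.034,"up")
pick("A","down");putdown(-.073,"down")
im,c=look("w8.png");np.save("c8.npy",np.array(c,dtype=object),allow_pickle=True)
u=proj(c,[[*(TC+rot2(TY)@[0,.0]),.02]])[0].astype(int)
x,y=max(u[0]-140,0),max(u[1]-60,0);print(x,y)
a=cv2.resize(im[y:y+120,x:x+266],None,fx=3,fy=3,interpolation=cv2.INTER_CUBIC)
im,c=snap("top","t8.png");np.save("ct.npy",np.array(c,dtype=object),allow_pickle=True)
b=im[130:290,90:480];k=np.zeros((590,800,3),np.uint8);k[:360,:798]=a;k[365:585,:536]=cv2.resize(b,(536,220));cv2.imwrite("pics/w8c.png",k)
E
```

```text
at C t40.3 F [ 0.3 -0.3  0.8] w0.862 ff 0.0
closed t40.7 F [-1.7  1.3  3. ] w0.554 ff 50.9
lifted t41.8 F [-0.5  0.  -1.8] w0.554 ff 51.4
slid False t47.0 F [-0.4 -0.2 -0.6] w0.557 ff 51.4
down True t47.3 F [-0.3 -1.6  4.7] w0.556 ff 51.8
dz 0.1
y err [ 0.1 -0.2]
open t47.6 F [-0.  -0.6 -0.9] w0.753 ff 0.0
at A t53.6 F [-0.3  0.3  0.5] w0.602 ff 0.0
closed t54.0 F [-2.9  1.6  4.3] w0.282 ff 49.9
lifted t55.1 F [-0.1 -1.4 -1.7] w0.283 ff 49.7
slid False t60.7 F [-0.1 -0.9 -1.1] w0.288 ff 49.6
down True t61.5 F [-0.5 -1.   4. ] w0.285 ff 50.0
dz -0.6
y err [-0.1  0. ]
open t61.8 F [-0.1  0.4  0.3] w0.419 ff 0.0
139 82
```

View pics/w8c.png

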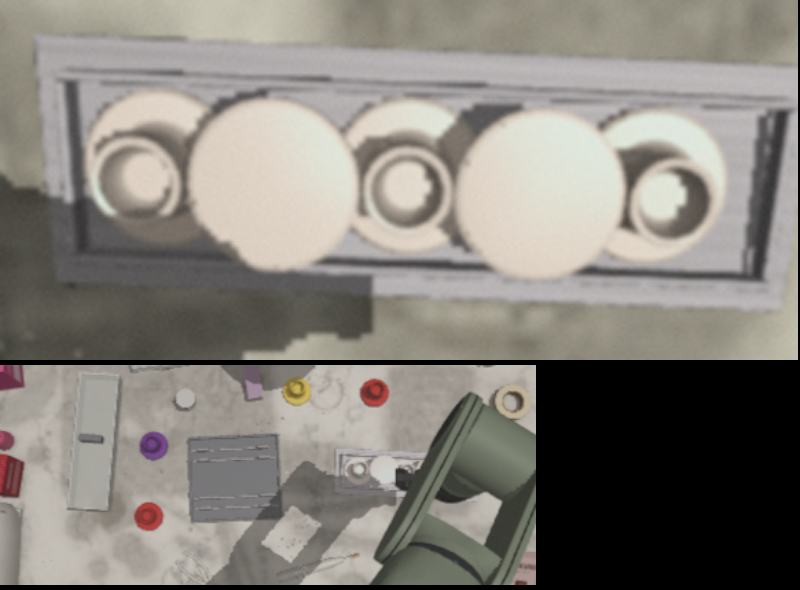

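All five dishes stand in an alternating row, with gaps of about 37.5–39.4 mm. The cover lies at the left, slightly turned and possibly knocked. I'll locate its fin from above.

```bash
python3 - <<'E'
from h import *
bot.goto([.42,.29,.40],[180,0,0]);im,c=snap("wrist","w9.png");np.save("c9.npy",np.array(c,dtype=object),allow_pickle=True)
print(proj(c,[[.485,.312,.067]]),bot.get_obs()["time"])
E
```

```text
[[251.21541408 119.31768312]] 65.9833
```

View pics/w9.png

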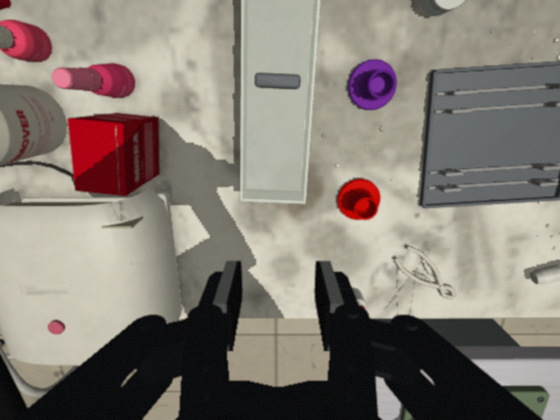

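The cover was knocked: its fin is at (277,80) against the expected (251,119). I'll measure it, then move closer and measure again.

```bash
cat >> h.py <<'E'
def fin(im,c,z,guess):
    u=proj(c,[[*guess,z]])[0].astype(int);r=38;x0,y0=max(u[0]-r,0),max(u[1]-r,0)
    v=cv2.cvtColor(im,cv2.COLOR_BGR2GRAY)[y0:u[1]+r,x0:u[0]+r]
    n,l,s,ce=cv2.connectedComponentsWithStats((v<125).astype(np.uint8))
    i=1+np.argmax(s[1:,4]);p=np.argwhere(l==i)[:,::-1]+[x0,y0]
    X=(ray(c,p,z)[:,:2]*1000).astype(np.float32);return len(p),p.mean(0).round(1),cv2.minAreaRect(X)
E
python3 - <<'E'
from h import *
c=np.load("c9.npy",allow_pickle=True);im=cv2.imread("pics/w9.png")
g=ray(c,[[277,80]],.067)[0,:2];print(g);print(fin(im,c,.067,g))
cor=ray(c,[[246,191],[309,194],[319,0],[247,0]],.043)[:,:2];print(cor.round(4).tolist())
bot.goto([g[0]-.03,g[1],.33],[180,0,0]);im,c=snap("wrist","w10.png");np.save("c10.npy",np.array(c,dtype=object),allow_pickle=True)
print(proj(c,[[*g,.067]]),fin(im,c,.067,g))
u=proj(c,[[*g,.067]])[0].astype(int);cr=im[max(u[1]-70,0):u[1]+170,u[0]-90:u[0]+110];print(max(u[1]-70,0),u[0]-90)
cv2.imwrite("pics/w10c.png",cv2.resize(cr,None,fx=2.5,fy=2.5,interpolation=cv2.INTER_CUBIC))
E
```

```text
[0.51758298 0.28895086]
(661, array([277. ,  80.6]), ((517.0519409179688, 288.5159912109375), (38.64972686767578, 11.998764991760254), 88.60242462158203))
[[0.4118, 0.3213], [0.4085, 0.2561], [0.5828, 0.2526], [0.5829, 0.3147]]
[[275.45892108 175.30040357]] (1061, array([275.6, 172.1]), ((519.9701538085938, 288.72705078125), (38.493247985839844, 14.88339900970459), 87.4150161743164))
105 185
```

View pics/w10c.png

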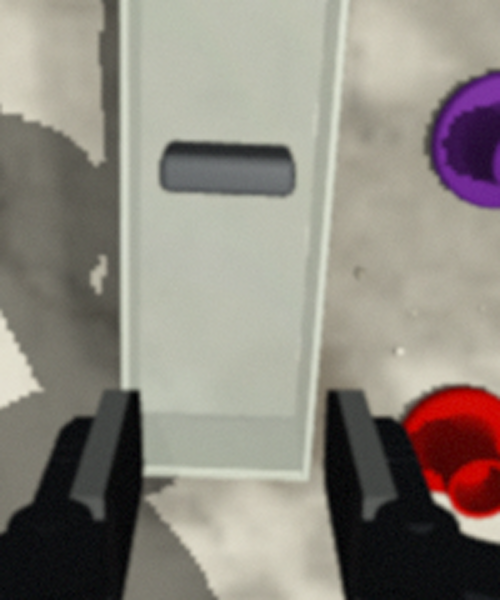

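The cover lies flat with its fin at about (0.518, 0.2887), yaw about 87.6°. I'll grip it, carry it over and lower it with force sensing.

```bash
python3 - <<'E'
from h import *
g=(.518,.2887);yw=87.6
bot.set_gripper(.6,40);bot.goto(*down(g,.12,yw))
bot.line_to(down(g,.047,yw)[0],None,.1,until_force=8);o=st("at");print(o["ee_pos"][2]-TIP)
bot.set_gripper(0,40);st("closed")
bot.line_to(down(g,.07,yw)[0],None,.06);st("lift");bot.line_to(down(g,.2,yw)[0],None,.2)
t=(.4726,-.252);w=-2.3
bot.goto(*down(t,.2,w));bot.line_to(down(t,.10,w)[0],None,.15);bot.dwell(.3);st("above")
# cover rim at tip-.047; tray wall tops .016 -> tip .063; dish tops .041 under roof
hit=bot.line_to(down(t,.048,w)[0],None,.025,until_force=5)
o=st("low %s"%hit);print("tip z",o["ee_pos"][2]-TIP)
snap("scene","s11.png")
E
```

```text
at t69.1 F [-0.4  0.3 -0.1] w0.600 ff 0.0
0.04754656874819113
closed t69.5 F [-0.4  0.3  3.1] w0.129 ff 40.6
lift t70.0 F [ 0.3 -0.5 -1.4] w0.125 ff 39.9
above t73.9 F [ 0.5  0.4 -1.6] w0.129 ff 39.9
low True t75.7 F [-0.2 -0.1  5.2] w0.127 ff 40.7
tip z 0.05066028228989003
```

It stopped at tip height 50.7 mm against 50.5 mm expected, so the cover is seated. I'll release and verify.

```bash
python3 - <<'E'
from h import *
bot.set_gripper(.5);st("rel");p=bot.get_obs()["ee_pos"];bot.line_to([p[0],p[1],p[2]+.12],None,.2)
bot.goto([.44,-.15,.42],[180,0,0]);im,c=snap("wrist","w12.png");np.save("c12.npy",np.array(c,dtype=object),allow_pickle=True)
s,_=snap("scene","s12.png")
k=np.zeros((590,800,3),np.uint8);u=proj(c,[[*TC,.03]])[0].astype(int);y=max(u[1]-50,0)
a=cv2.resize(im[y:y+100,u[0]-130:u[0]+130],None,fx=3,fy=3,interpolation=cv2.INTER_CUBIC);k[:a.shape[0],:a.shape[1]]=a
b=cv2.resize(s[130:200,280:360],None,fx=3.8,fy=3.8,interpolation=cv2.INTER_CUBIC);k[310:310+b.shape[0],:b.shape[1]]=b
b=cv2.resize(s[90:270,130:360],(360,280));k[305:585,420:780]=b
cv2.imwrite("pics/w12c.png",k);print(u[0]-130,y,fin(im,c,.07,TC))
E
```

```text
rel t76.2 F [-0.3  0.9 -0. ] w0.498 ff 0.0
241 95 (684, array([379.3, 149. ]), ((475.0473937988281, -249.16160583496094), (16.5290584564209, 40.37269592285156), 88.11000061035156))
```

View pics/w12c.png

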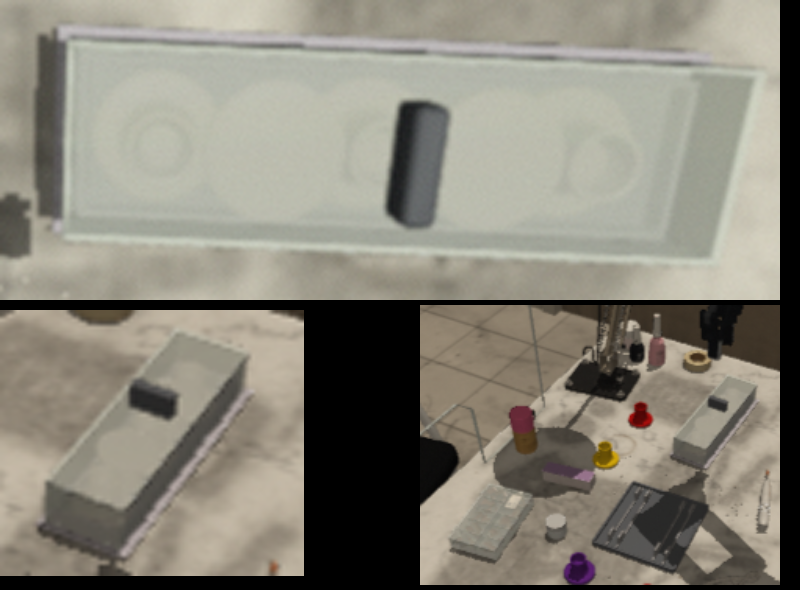

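The cover sits level on its ledge with the fin where it was at the start. The five dishes show beneath it and the bystanders haven't moved.

```bash
python3 -c "
from h import *
print(bot.get_obs()['time']);print(bot.hand_in())"
```

```text
77.5917
the job is handed in; nothing more can be done
None
```

The job is handed in at 77.6 s: all four dishes stand in the tray in one close alternating row from the first dish (gaps about 37.5–39.4 mm), and the cover is back down on its ledge after being knocked aside mid-run; the bottle, jar and buffer block were not touched.

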